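# Tip the stain carton over and push it to the rail

### The job

The blue and white stain carton has been left standing on its end, yellow end up. Push it over to the left, near its top, so that it falls onto its base and lies right way up, then push it away from you along the worktop until its long side sits flush against the front of the aluminium rail, all of its length in front of the rail. Do it all by pushing with the fingers, without lifting or carrying the carton, and leave the other things standing where they are.

Things in the scene. Friction and masses are not known exactly. Their poses are not given: they have to be found in the camera images.
- carton: rigid carton printed blue and white, yellow ends, 55 x 99 x 70 mm along its x, y, z, 0.10 to 0.20 kg, standing 99 mm tall on its 55 x 70 mm end: y straight up, z (out of its own top face) level, roughly to the robot's right, x roughly away from the robot. Origin: centre of its own base, now the upright left face. Lying right way up, z is up, y points left and it is 70 mm tall
- carton_center (a point): centre of the carton's volume, 35 mm from its base along its z; 49.5 mm above the worktop while it stands on end, 35 mm when it lies. Pushed level near the top of its right face, towards its own -z, the carton tips over its lower left edge with little sliding and falls by itself beyond about 35 degrees
- rail: fixed straight aluminium angle rail with black end caps, 300 mm long along its y, 28 mm high, on the worktop beyond the carton. Origin at worktop height, midway along its flat front face; x points away from the robot, y to the left. The front face is the plane x = 0; the 26 mm wide foot lies behind it; the end caps stand 1 mm proud of the face
- oil_bottle: amber bottle with black cap, 31 mm round, 72 mm tall, near the left end of the rail; loose, to be left alone; origin at the centre of its underside, z up
- bulb_box: small white and orange carton, 40x40 mm, 62 mm tall, near the right end of the rail; loose, to be left alone; origin at the centre of its underside, z up
- objective: silver objective lens with a blue ring, 27 mm round, 48 mm tall, left of the work; loose, to be left alone; origin at the centre of its underside, z up
- loupe_1: black loupe, 39 mm round, 31 mm tall, front left; loose, to be left alone; origin at the centre of its underside, z up
- eyepiece: black eyepiece, 36 mm round, 47 mm tall, at the back right; loose, to be left alone; origin at the centre of its underside, z up

How it is judged:
By the outcome, as a careful person would: the job done as asked, in the order asked, and still so for the second after the job is handed in, with the robot touching nothing.
It also fails if it takes over 45 s, if anything falls off the work surface, if the arm or the gripper's body presses on something with over 40 N, if the wrist force passes 120 N, or if a joint passes its speed limit or range.

### The arm

A 7-joint arm with a two-finger parallel gripper is mounted at the origin on a cart in front of the work surface, level with it; the furniture and walls round the work are solid. World frame = base frame: x ahead of the robot, y to its left, z up, the work surface at z = 0. Lengths are in m, angles in degrees, forces in N, time in s.
With the tool pointing down it reaches from about 0.425 to 0.875 m from the base axis. Payload 4.7 kg.
Tool frame: the origin (TCP) lies between the finger pads; the fingertips stand env.tip_reach ahead of it and the grasp point (between the pads) lies 2 mm behind it (env.tip_reach is the distance from the TCP to the fingertips, in m); z points along the fingers, y is the line along which they close (so a half turn about z gives the same grasp; the last joint's range is limited). The gripper opens to 87 mm and grips with 3 to 60 N. Pads are 19 mm wide; open, the fingers measure 117 mm over their backs; the gripper's body (75 mm by 190 mm) begins 51 mm behind the grasp point.
Start: joints at [-64.395, 18.392, -4.016, 83.108, 1.295, 78.541, -3.26], TCP at [0.273, 0.59, 0.24] pointing down, gripper open.
Joint ranges: [-163.93, 163.93], [-17.29, 119.83], [-79.2, 71.16], [3.27, 140.29], [-89.18, 269.18], [5.43, 117.66], [-154.24, 154.24]. Speed limits (degrees/s): [147.25, 147.25, 180, 180, 180, 180, 180].

### API

Orientations are given as [roll, pitch, yaw] about the fixed x, y, z axes, in that order (R = Rz(yaw) Ry(pitch) Rx(roll)).
In Python, from cell import env gives the robot as it stands.
- The arm moves only by the tool steer_hand, called after "Call:" as name([rows], argument=value, ...), one row to a line, values as JSON. Schema: {"type":"object","properties":{"moves":{"type":"array","items":{"type":"array","prefixItems":[{"type":"array","items":{"type":"number"},"minItems":3,"maxItems":3},{"type":"number"},{"type":"number"}],"minItems":3,"maxItems":3},"minItems":1,"maxItems":8},"squeeze":{"type":"number"},"only":{"type":"string"},"quiet":{"type":"boolean"},"lines":{"type":"string"}},"required":["moves"],"additionalProperties":false}. moves is a list of rows, 1 to 8 of them, each written [[dx, dy, dz], turn, opening]: dx, dy, dz in units of 5 mm, then a turn about the tool's z in units of 4 degrees, then the finger opening in m; each row is the pose to reach, as a shift and turn from the pose commanded when the call began, along the tool's axes at that moment; what a row does not reach only later rows make up. A row lasts 1/12 s, in which the tool goes at most 0.0417 m and 7.16 degrees, less where a joint would pass 70% of its speed; a pose out of reach is approached as far as the arm can. The fingers move at their own pace and stop on an object; squeeze is the grip in N (left out, the last holds). Time passes only in rows, so rows that do not move let the fingers close. The tool returns the time, the measured TCP pose, the force, the opening and the grip force at its end. only (a regular expression) keeps the lines of the reply that match it, lines (a string "A,B") keeps lines A to B, and quiet returns only ok. Input that does not fit is refused with a message, and nothing moves.
- env.get_obs(): the state, without advancing time (a new reading comes with each control period).
- env.read_camera(name): name is "side" or "top"; returns a dict with "color" (480x640x3 uint8, blue, green, red), "fx", "fy", "cx", "cy" (pixels), "dist" ([k1, k2, p1, p2, k3] as OpenCV has them; the pictures are not rectified), "world_from_camera" (4x4, takes a point from camera to world coordinates). Camera axes: x right, y down, z forward; pixel columns grow to the right and rows downward; lengths in m; the calibration is good to about 2 mm. A picture is of the moment at which its call begins. There is no depth.
- env.sign_off(): hands the job in; it is judged then, once.
The state is a dict: "time_s": time; "qpos": joint angles; "joint_velocities": joint speeds; "effort": joint torques, N m; "tool_pos": TCP position; "tool_rot": TCP orientation; "force": force on the tool from outside, world axes, zero at the start; "wrist_torque": the same for the moment, N m; "grip_width": finger opening in m; "grasp_force": force on a finger pad.
Only numpy, scipy, OpenCV 4.12 (cv2) and the standard library are available. Lean on these libraries where they do the work, as an engineer would, in place of code of your own. Each camera call takes 0.05 s, during which the arm holds its last target. There are 200 camera calls.

## Working session

There is one attempt and no reset: what is moved stays moved. The work goes in short steps, Python scripts to look and compute and a tool call to move; the robot and the scene stay as the last step left them, time stands still between calls to the robot, and variables do not carry over. Pictures are saved under pics/ and viewed, at most 10 in all, crops included, and the job is handed in when it is done.

```bash
ls; mkdir -p pics; python3 - <<'E'
from cell import env
import cv2,numpy as np
o=env.get_obs();print(o['time_s'],o['tool_pos'],o['tool_rot'],o['grip_width'],env.tip_reach)
for n in('top','side'):
    c=env.read_camera(n);cv2.imwrite(f'pics/{n}0.png',c['color']);print(n,c['fx'],c['cx'],c['cy'],c['dist'],np.round(c['world_from_camera'],3).tolist())
E
```

```text
cell.py
pics
0.0 [0.27242979 0.58956367 0.23844525] [-1.79886969e+02  5.94667220e-03  1.55205368e+02] 0.08696814682893654 0.017
top 452.4427485691106 319.0978417071289 240.6167930445585 [0.01468101 0.         0.         0.         0.        ] [[-0.002, -0.999, 0.048, 0.535], [-1.0, 0.003, 0.015, 0.006], [-0.015, -0.048, -0.999, 0.996], [0.0, 0.0, 0.0, 1.0]]
side 488.7497980518254 318.4103392728547 236.56654687972997 [-0.12451431  0.          0.          0.          0.        ] [[-0.923, -0.258, 0.285, 0.348], [-0.384, 0.624, -0.68, 0.612], [-0.002, -0.737, -0.676, 0.657], [0.0, 0.0, 0.0, 1.0]]
```

View pics/top0.png

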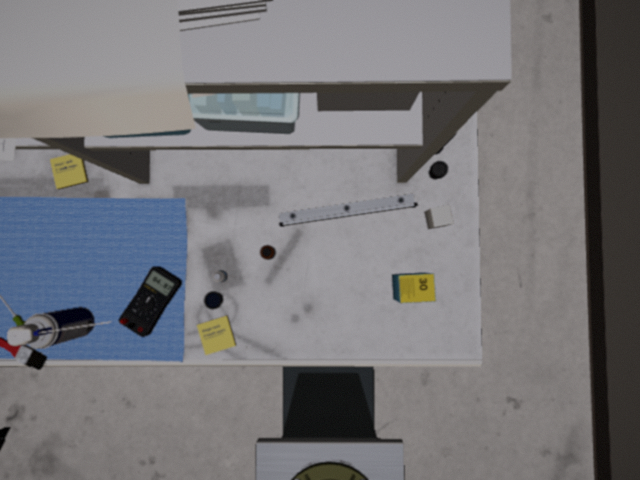

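View pics/side0.png

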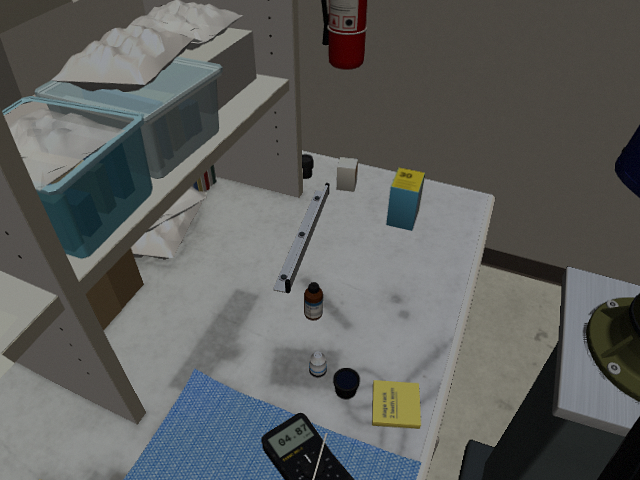

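The top view shows the carton's yellow end at px (393–436, 272–302), the rail from (281,225) to (417,205), the bottle at (268,252), the bulb box at (438,217), and the objective and loupe at (220,276) and (213,300). The side view agrees. Next I measure them.

```bash
cat > h.py <<'E'
import cv2,numpy as np
from cell import env
def K(c): return np.array([[c['fx'],0,c['cx']],[0,c['fy'],c['cy']],[0,0,1]])
def ray(c,px,z):
    u=cv2.undistortPoints(np.array(px,float).reshape(-1,1,2),K(c),np.array(c['dist'],float)).reshape(-1,2)
    T=np.array(c['world_from_camera']);d=np.c_[u,np.ones(len(u))]@T[:3,:3].T
    return T[:3,3]+d*((z-T[2,3])/d[:,2])[:,None]
def blob(c,lo,hi,box):
    m=cv2.inRange(cv2.cvtColor(c['color'],cv2.COLOR_BGR2HSV),lo,hi);k=np.zeros_like(m);x0,y0,x1,y1=box;k[y0:y1,x0:x1]=m[y0:y1,x0:x1]
    return max(cv2.findContours(k,cv2.RETR_EXTERNAL,cv2.CHAIN_APPROX_NONE)[0],key=cv2.contourArea)
def rect(c,cnt,z):
    p=ray(c,cnt.reshape(-1,2),z)[:,:2].astype(np.float32);return np.round(cv2.boxPoints(cv2.minAreaRect(p)),4),cv2.minAreaRect(p)
E
python3 - <<'E'
from h import *
np.set_printoptions(suppress=True,precision=4)
c=env.read_camera('top');s=env.read_camera('side')
b=blob(c,(20,120,80),(35,255,255),(370,250,460,320));print(rect(c,b,.099))
b=blob(s,(20,120,80),(35,255,255),(370,150,440,210));print(rect(s,b,.099))
print('rail caps top z=.028',ray(c,[[281,225],[417,206]],.028)[:,:2])
print('bulb',ray(c,[[425,210],[429,229],[452,225]],.062)[:,:2],'bottle',ray(c,[[268,252]],.07),'obj',ray(c,[[221,276]],.048))
a=cv2.resize(c['color'][180:320,260:470],None,fx=3.8,fy=3.8,interpolation=cv2.INTER_CUBIC);cv2.imwrite('pics/c1.png',a)
E
```

```text
(array([[ 0.4572, -0.1409],
       [ 0.4601, -0.2071],
       [ 0.5125, -0.2048],
       [ 0.5096, -0.1386]], dtype=float32), ((0.4848797917366028, -0.1728476881980896), (0.0524553619325161, 0.06627154350280762), 2.4898078441619873))
(array([[ 0.4586, -0.1386],
       [ 0.4612, -0.2067],
       [ 0.5135, -0.2047],
       [ 0.5109, -0.1366]], dtype=float32), ((0.48603105545043945, -0.17166760563850403), (0.0523446649312973, 0.06812398135662079), 2.1803572177886963))
rail caps top z=.028 [[ 0.6155  0.1019]
 [ 0.6552 -0.1898]]
bulb [[ 0.6426 -0.1993]
 [ 0.6033 -0.2069]
 [ 0.6114 -0.2542]] bottle [[0.5566 0.1243 0.07  ]] obj [[0.5071 0.2255 0.048 ]]
```

View pics/c1.png

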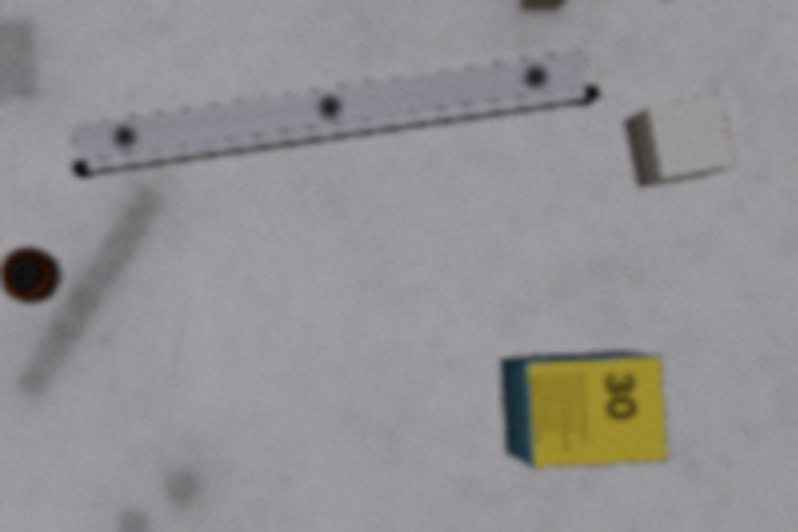

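Careful with the scale: shifts go in units of 5 mm and turns go in units of 4 degrees. That gives: -0.08 m is -16, -0.04 m is -8, 7 degrees is 1.75.

```bash
cat >> h.py <<'E'
from scipy.spatial.transform import Rotation as R
def go(x,y,z,yaw):
    o=env.get_obs();r=R.from_euler('xyz',o['tool_rot'],degrees=True)
    d=r.inv().apply(np.array([x,y,z])-o['tool_pos']);t=-(yaw-o['tool_rot'][2]+180)%360-180
    print('t',round(o['time_s'],2),'pos',np.round(o['tool_pos'],4),'rot',np.round(o['tool_rot'],2),'F',np.round(o['force'],1),'d',np.round(d,4),'turn',round(t,1),'n',round(np.linalg.norm(d)/.0417,1),'q',np.round(o['qpos'],0))
E
```

Call:
steer_hand([
  [[0,0,-8],0,0.03],
  [[0,0,-16],0,0],
  [[-8,-4,-16],1.75,0],
  [[-16,-8,-16],3.5,0],
  [[-24,-12,-16],5.25,0],
  [[-32,-16,-16],7,0],
  [[-40,-20,-16],8.75,0],
  [[-47,-24,-16],10.5,0],
])

```text
time_s: 0.87
tool_pos: [0.4284, 0.392, 0.3195]
tool_rot: [180.0, -0.0, 112.9]
force: [0.8, 1.2, -0.2]
grip_width: 0.0417
grasp_force: 0.0
```

```bash
python3 -c "
from h import *
go(.5,.05,.25,2.4);go(.485,-.265,.2,2.4)"
```

```text
t 0.87 pos [0.4284 0.392  0.3195] rot [ 1.7999e+02 -1.0000e-02  1.1286e+02] F [ 0.8  1.2 -0.2] d [-0.3429 -0.0669  0.0694] turn 110.5 n 8.5 q [-52.   8.   8.  86.  -1.  85. -21.]
t 0.87 pos [0.4284 0.392  0.3195] rot [ 1.7999e+02 -1.0000e-02  1.1286e+02] F [ 0.8  1.2 -0.2] d [-0.6274 -0.2031  0.1194] turn 110.5 n 16.1 q [-52.   8.   8.  86.  -1.  85. -21.]
```

Scaled: -0.31 m is -62, -0.27 m is -54, 56 degrees is 14.

Call:
steer_hand([
  [[-7,-1.4,1],1.75,0],
  [[-14,-2.8,2],3.5,0],
  [[-22,-4,4],5.25,0],
  [[-30,-6,6],7,0],
  [[-38,-8,8],8.75,0],
  [[-46,-9,10],10.5,0],
  [[-54,-10,11],12.25,0],
  [[-62,-12,12],14,0],
])

```text
time_s: 1.53
tool_pos: [0.4945, 0.0835, 0.2591]
tool_rot: [180.0, -0.0, 56.9]
force: [-0.2, 0.1, -0.0]
grip_width: 0.0009
grasp_force: 0.0
```

```bash
python3 -c "
from h import *
go(.485,-.265,.2,2.4)"
```

```text
t 1.53 pos [0.4945 0.0835 0.2591] rot [ 1.7999e+02 -2.0000e-02  5.6870e+01] F [-0.2  0.1 -0. ] d [-0.2971  0.1825  0.059 ] turn 54.5 n 8.5 q [-37.  -1.  24. 103.   0.  78. -46.]
```

Call:
steer_hand([
  [[-7,4,0],1.75,0],
  [[-14,8,0],3.5,0],
  [[-21,12,0],5.25,0],
  [[-28,17,0],7,0],
  [[-35,21,2],8.75,0],
  [[-42,26,4],10.5,0],
  [[-48,30,6],12.25,0],
  [[-54.4,34,8],13.625,0],
])

```text
time_s: 2.2
tool_pos: [0.4896, -0.2375, 0.2194]
tool_rot: [180.0, -0.1, 2.4]
force: [0.1, 0.4, -0.9]
grip_width: 0.0005
grasp_force: 0.0
```

```bash
python3 -c "
from h import *
go(.487,-.265,.085,2.4)"
```

```text
t 2.2 pos [ 0.4896 -0.2375  0.2194] rot [ 1.80e+02 -8.00e-02  2.36e+00] F [ 0.1  0.4 -0.9] d [-0.0039  0.0274  0.1344] turn -0.0 n 3.3 q [-17.   7.  43. 101.  -5.  74. -60.]
```

Call:
steer_hand([
  [[-0.6,6,4],0,0],
  [[-0.6,6,12],0,0],
  [[-0.6,6,20],0,0],
  [[-0.6,6,25.4],0,0],
  [[-0.6,6,25.4],0,0],
])

```text
time_s: 2.62
tool_pos: [0.484, -0.2634, 0.0868]
tool_rot: [-179.8, 0.6, 2.7]
force: [-1.5, 1.1, -0.2]
grip_width: 0.0005
grasp_force: 0.0
```

```bash
python3 - <<'E'
from h import *
go(.487,-.222,.092,2.4)
cv2.imwrite('pics/s2.png',env.read_camera('side')['color'])
E
```

```text
t 2.62 pos [ 0.484  -0.2634  0.0868] rot [-179.78    0.61    2.68] F [-1.5  1.1 -0.2] d [ 0.0049 -0.0412 -0.0051] turn 0.3 n 1.0 q [-11.  17.  43. 108. -13.  60. -50.]
```

View pics/s2.png

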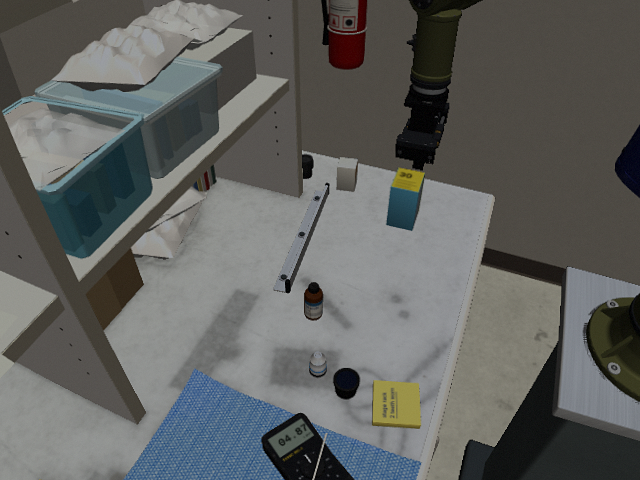

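The gripper is just right of the carton, closed, at px (420,155), with the carton still upright. Now I tip it.

Call:
steer_hand([
  [[0.4,-4,0],0,0],
  [[0.4,-7,0],0,0],
  [[0.4,-8.6,0],0,0],
  [[0.4,-10,0],0,0],
  [[0.4,-11.4,0],0,0],
  [[0.4,-12.8,0],0,0],
  [[0.4,-14.2,0],0,0],
  [[0.4,-15.4,0],0,0],
])

```text
time_s: 3.33
tool_pos: [0.4874, -0.189, 0.0936]
tool_rot: [179.9, -0.1, 2.7]
force: [0.7, -4.6, 9.4]
grip_width: 0.0005
grasp_force: 4.3
```

```bash
python3 - <<'E'
from h import *
go(.487,-.222,.092,2.4)
a=env.read_camera('side')['color'];b=env.read_camera('top')['color']
cv2.imwrite('pics/s3.png',np.hstack([a[120:320,250:550],b[160:360,250:550]]))
E
```

```text
t 3.33 pos [ 0.4874 -0.189   0.0936] rot [ 1.7992e+02 -1.2000e-01  2.6700e+00] F [ 0.7 -4.6  9.4] d [-0.002   0.033   0.0016] turn 0.3 n 0.8 q [-19.  12.  42. 112.  -9.  59. -61.]
```

View pics/s3.png

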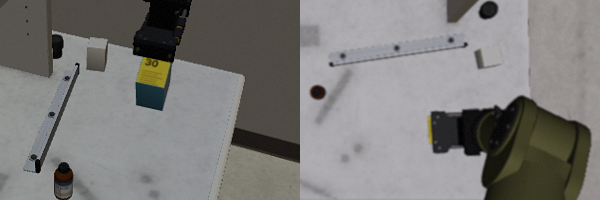

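It is tilting. I keep pushing.

Call:
steer_hand([
  [[0,-1.4,0],0,0],
  [[0,-2.8,0],0,0],
  [[0,-4.2,0],0,0],
  [[0,-5.6,0],0,0],
  [[0,-5.6,0],0,0],
  [[0,-5.6,0],0,0],
  [[0,-5.6,0],0,0],
])

```text
time_s: 4.02
tool_pos: [0.4896, -0.1675, 0.0998]
tool_rot: [179.6, -0.6, 2.5]
force: [-7.5, -10.5, 41.8]
grip_width: 0.0004
grasp_force: 17.1
```

```bash
python3 - <<'E'
from h import *
go(.487,-.222,.092,2.4)
a=env.read_camera('side')['color'];b=env.read_camera('top')['color']
cv2.imwrite('pics/s4.png',np.hstack([a[120:320,250:550],b[160:360,250:550]]))
E
```

```text
t 4.02 pos [ 0.4896 -0.1675  0.0998] rot [179.57  -0.58   2.51] F [ -7.5 -10.5  41.8] d [-0.0051  0.0543  0.0082] turn 0.1 n 1.3 q [-22.  10.  41. 113.  -7.  59. -65.]
```

View pics/s4.png

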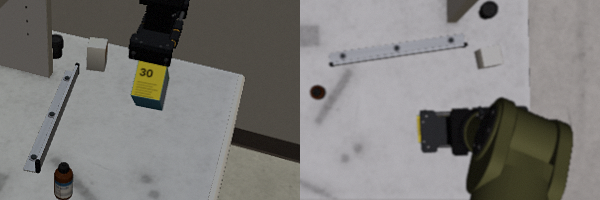

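The tool is taking about 40 N upward, so the carton's rising edge is jammed high on the fingers. I'll lift to relieve that and look at the force.

Scaled: -0.024 m is -4.8, -0.012 m is -2.4.

Call:
steer_hand([
  [[0,0.4,-2.4],0,0],
  [[0,0.4,-4.8],0,0],
  [[0,0.4,-4.8],0,0],
])

```text
time_s: 4.37
tool_pos: [0.4862, -0.162, 0.118]
tool_rot: [-179.9, -0.1, 2.7]
force: [0.7, 0.9, 0.3]
grip_width: 0.0003
grasp_force: 0.0
```

```bash
python3 - <<'E'
from h import *
go(.487,-.222,.092,2.4)
a=env.read_camera('side');b=env.read_camera('top')
cv2.imwrite('pics/s5.png',cv2.resize(np.hstack([a['color'][130:260,340:460],b['color'][230:360,320:500]]),None,fx=2.6,fy=2.6))
E
```

```text
t 4.37 pos [ 0.4862 -0.162   0.118 ] rot [-1.7994e+02 -1.2000e-01  2.7000e+00] F [0.7 0.9 0.3] d [-0.0021  0.06    0.026 ] turn 0.3 n 1.6 q [-23.   8.  41. 112.  -6.  62. -66.]
```

View pics/s5.png

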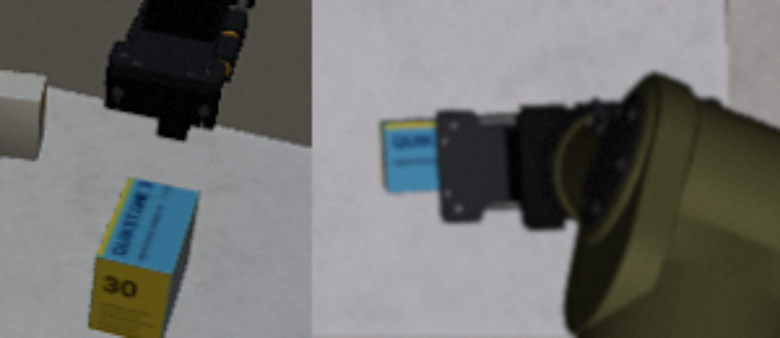

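The carton has fallen and lies on its base, blue face up with the yellow end to the left. Next I move clear, then measure it.

Scaled: -0.06 m is -12, -0.055 m is -11, -5 degrees is -1.25.

Call:
steer_hand([
  [[0,2,-8],0,0.03],
  [[-2,2,-12],-0.25,0.06],
  [[-8,0,-12],-0.75,0.06],
  [[-11,-6,-12],-1.25,0.06],
  [[-12,-12,-12],-1.25,0.06],
  [[-12,-12,-12],-1.25,0.06],
])

```text
time_s: 4.97
tool_pos: [0.4204, -0.099, 0.1749]
tool_rot: [-179.7, 0.2, 8.1]
force: [0.8, 0.6, 0.3]
grip_width: 0.0328
grasp_force: 0.0
```

```bash
python3 - <<'E'
from h import *
go(.43,-.085,.16,7.75)
a=env.read_camera('side');b=env.read_camera('top')
for c,box in((a,(320,150,440,300)),(b,(330,230,430,320))):
    try: print(rect(c,blob(c,(90,60,60),(110,255,255),box),.07))
    except Exception as e: print(e)
cv2.imwrite('pics/s6.png',cv2.resize(np.hstack([a['color'][130:280,300:460],b['color'][190:340,270:470]]),None,fx=2.2,fy=2.2))
E
```

```text
t 4.97 pos [ 0.4204 -0.099   0.1749] rot [-1.7973e+02  1.5000e-01  8.1400e+00] F [0.8 0.6 0.3] d [ 0.0115 -0.0124  0.015 ] turn 0.4 n 0.5 q [-28.  -9.  35. 118.   5.  69. -77.]
(array([[ 0.4519, -0.0374],
       [ 0.4547, -0.1366],
       [ 0.5071, -0.1352],
       [ 0.5044, -0.0359]], dtype=float32), ((0.4795299172401428, -0.08627050369977951), (0.05245585739612579, 0.09929020702838898), 1.6089482307434082))
(array([[ 0.4502, -0.0396],
       [ 0.4551, -0.1375],
       [ 0.5042, -0.1351],
       [ 0.4993, -0.0371]], dtype=float32), ((0.4772314131259918, -0.08731751143932343), (0.04914750158786774, 0.09808764606714249), 2.8708386421203613))
```

View pics/s6.png

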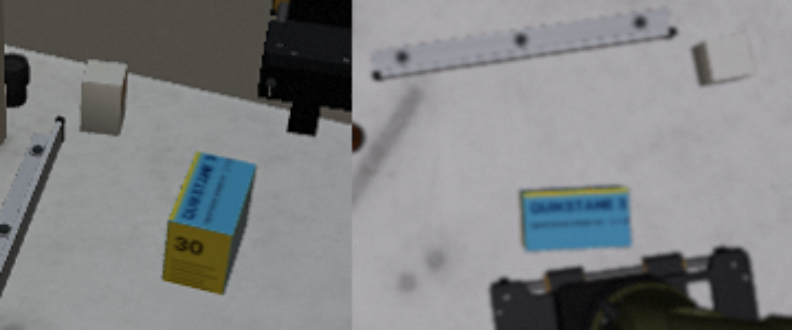

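The carton lies flat at about (0.480, -0.087), yaw about 2.3°. The open fingers are just in front of it. I'll fit the rail's front line and descend.

```bash
python3 - <<'E'
from h import *
b=env.read_camera('top');g=cv2.GaussianBlur(cv2.cvtColor(b['color'],cv2.COLOR_BGR2GRAY),(3,3),0).astype(float)
P=[]
for u in range(290,408):
    v0=226-(u-282.4)*.1445;r=np.arange(int(v0)-4,int(v0)+5);P.append([u,r[np.argmin(g[r,u])]])
P=np.array(P)
for z in(0,.014,.028):
    W=ray(b,P,z)[:,:2];vx,vy,x,y=cv2.fitLine(W.astype(np.float32),cv2.DIST_HUBER,0,.01,.01).ravel()
    print(z,'yaw',np.degrees(np.arctan(-vx/vy)),'x at y=-.07',x+(-.07-y)*vx/vy)
go(.424,-.094,.035,7.75)
E
```

```text
0 yaw 8.12241 x at y=-.07 0.64232415
0.014 yaw 8.122403 x at y=-.07 0.6409655
0.028 yaw 8.122403 x at y=-.07 0.63960683
t 5.12 pos [ 0.4223 -0.1049  0.1758] rot [1.80e+02 8.00e-02 7.79e+00] F [-0.1 -0.1  0.1] d [ 0.0034 -0.0106  0.1408] turn 0.0 n 3.4 q [-28.  -8.  36. 118.   5.  69. -76.]
```

Call:
steer_hand([
  [[0.4,-2,7],-0.05,0.06],
  [[0.4,-2,14],-0.05,0.06],
  [[0.4,-2,21],-0.05,0.06],
  [[0.4,-2,28.2],-0.05,0.06],
  [[0.4,-2,28.2],-0.05,0.06],
  [[0.4,-2,28.2],-0.05,0.06],
])

```text
time_s: 5.62
tool_pos: [0.4215, -0.0964, 0.0342]
tool_rot: [179.9, 0.4, 7.8]
force: [0.3, -0.0, 0.4]
grip_width: 0.0599
grasp_force: 0.0
```

```bash
python3 - <<'E'
from h import *
go(.57,-.0735,.035,8)
print(env.get_obs()['grip_width'])
E
```

```text
t 5.62 pos [ 0.4215 -0.0964  0.0342] rot [179.92   0.35   7.8 ] F [ 0.3 -0.   0.4] d [ 0.1502 -0.0026 -0.0018] turn -0.2 n 3.6 q [-27.   5.  38. 126.  -4.  50. -69.]
0.05990132712006464
```

Call:
steer_hand([
  [[2.4,0,0],-0.05,0.06],
  [[4.8,0,0],-0.05,0.06],
  [[7.2,0,0],-0.05,0.06],
  [[9.6,0,0],-0.05,0.06],
  [[12,0,0],-0.05,0.06],
  [[14.4,0,0],-0.05,0.06],
  [[16.8,0,0],-0.05,0.06],
  [[19.2,0,0],-0.05,0.06],
])

```text
time_s: 6.28
tool_pos: [0.5208, -0.0823, 0.0385]
tool_rot: [180.0, -0.2, 8.1]
force: [-0.1, -0.7, -1.9]
grip_width: 0.0597
grasp_force: 0.4
```

Call:
steer_hand([
  [[2,0,0],0,0.06],
  [[4,0,0],0,0.06],
  [[6,0,0],0,0.06],
  [[7.6,0,0],0,0.06],
  [[8.8,0,0],0,0.06],
  [[9.4,0,0],0,0.06],
  [[9.4,0,0],0,0.06],
])

```text
time_s: 6.87
tool_pos: [0.5659, -0.0753, 0.0356]
tool_rot: [180.0, -0.1, 8.1]
force: [0.0, -0.2, 0.1]
grip_width: 0.0599
grasp_force: 0.0
```

```bash
python3 - <<'E'
from h import *
go(.57,-.0735,.035,8)
for n,box in(('side',(270,150,440,300)),('top',(320,180,430,320))):
    c=env.read_camera(n)
    print(rect(c,blob(c,(90,60,60),(110,255,255),box),.07))
E
```

```text
t 6.87 pos [ 0.5659 -0.0753  0.0356] rot [ 1.7998e+02 -6.0000e-02  8.1100e+00] F [ 0.  -0.2  0.1] d [ 0.0043 -0.0012  0.0007] turn 0.1 n 0.1 q [-24.  22.  35. 108. -15.  55. -65.]
(array([[ 0.602 , -0.0181],
       [ 0.6146, -0.1156],
       [ 0.6325, -0.1133],
       [ 0.6199, -0.0158]], dtype=float32), ((0.6172489523887634, -0.06570468097925186), (0.01809818670153618, 0.09837953001260757), 7.3682861328125))
(array([[ 0.5963, -0.0202],
       [ 0.6024, -0.0574],
       [ 0.6234, -0.054 ],
       [ 0.6173, -0.0167]], dtype=float32), ((0.6098647713661194, -0.03708651661872864), (0.021290555596351624, 0.03777724504470825), 9.280756950378418))
```

About 10 mm is left, so I push on slowly and watch the force.

Scaled: 0.009 m is 1.8, 0.006 m is 1.2.

Call:
steer_hand([
  [[0.6,0,0],0,0.06],
  [[1.2,0,0],0,0.06],
  [[1.8,0,0],0,0.06],
  [[1.8,0,0],0,0.06],
])

```text
time_s: 7.3
tool_pos: [0.5746, -0.0739, 0.0356]
tool_rot: [180.0, -0.0, 8.1]
force: [0.2, 0.2, 0.1]
grip_width: 0.0599
grasp_force: 0.0
```

Call:
steer_hand([
  [[0.3,0,0],0,0.06],
  [[0.6,0,0],0,0.06],
  [[0.6,0,0],0,0.06],
])

```text
time_s: 7.55
tool_pos: [0.5752, -0.0738, 0.0354]
tool_rot: [-179.9, 0.2, 8.1]
force: [-5.3, -0.4, 4.4]
grip_width: 0.0598
grasp_force: 3.0
```

Scaled: 0.004 m is 0.8, 0.002 m is 0.4.

Call:
steer_hand([
  [[0.4,0,0],0,0.06],
  [[0.8,0,0],0,0.06],
  [[0.8,0,0],0,0.06],
])

```text
time_s: 7.8
tool_pos: [0.5751, -0.0739, 0.035]
tool_rot: [-179.8, 0.7, 8.1]
force: [-17.1, 0.6, 12.2]
grip_width: 0.0601
grasp_force: 8.4
```

Call:
steer_hand([
  [[-2,0,0],0,0.06],
  [[-6,0,0],0,0.06],
  [[-12,0,0],0,0.06],
  [[-18,0,0],0,0.06],
  [[-22,0,-6],0,0.06],
  [[-24,0,-14],0,0.06],
  [[-24,0,-20],0,0.06],
  [[-24,0,-20],0,0.06],
])

```text
time_s: 8.47
tool_pos: [0.4661, -0.0906, 0.1417]
tool_rot: [-180.0, -0.7, 8.1]
force: [1.5, 0.3, -0.1]
grip_width: 0.0598
grasp_force: 0.0
```

```bash
python3 - <<'E'
from h import *
T=[]
for n,box in(('side',(270,150,440,300)),('top',(320,180,430,320))):
    c=env.read_camera(n);T.append(c['color'])
    print(rect(c,blob(c,(90,60,60),(110,255,255),box),.07))
cv2.imwrite('pics/s7.png',cv2.resize(np.hstack([T[0][130:330,260:440],T[1][180:380,260:460]]),None,fx=2.1,fy=2.1))
E
```

```text
(array([[ 0.5792, -0.0207],
       [ 0.5925, -0.1189],
       [ 0.6441, -0.1119],
       [ 0.6307, -0.0137]], dtype=float32), ((0.6116315126419067, -0.0663318783044815), (0.05200188606977463, 0.0991072952747345), 7.747061252593994))
(array([[ 0.5769, -0.0228],
       [ 0.5911, -0.1198],
       [ 0.6408, -0.1125],
       [ 0.6266, -0.0155]], dtype=float32), ((0.6088473796844482, -0.06765814870595932), (0.050168029963970184, 0.09803417325019836), 8.339150428771973))
```

View pics/s7.png

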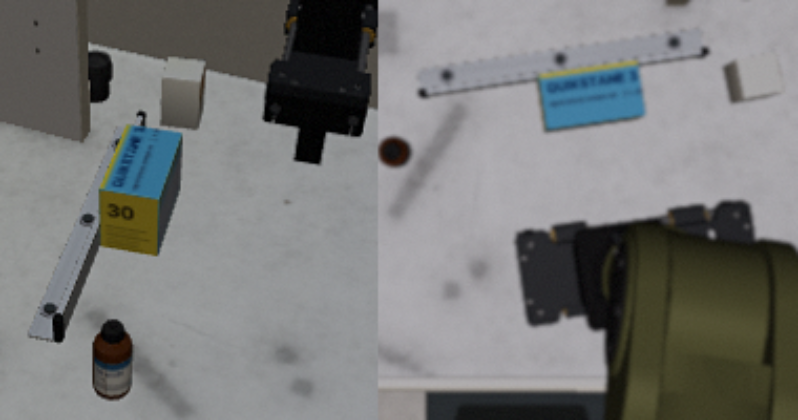

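The carton lies blue face up with its long side against the rail, yaw 7.7–8.3° against the rail's 8.1°. The bottle and bulb box stand where they were, and the gripper is clear.

Call:
steer_hand([
  [[0,0,0],0,0.06],
  [[0,0,0],0,0.06],
  [[0,0,0],0,0.06],
])

```text
time_s: 8.82
tool_pos: [0.4613, -0.09, 0.1343]
tool_rot: [180.0, 0.1, 8.1]
force: [0.1, 0.4, 0.2]
grip_width: 0.0602
grasp_force: 0.0
```

```bash
python3 -c "
from cell import env
print(env.sign_off())"
```

```text
the job is handed in; nothing more can be done
None
```

The carton was pushed over onto its base and then up against the front of the rail, and the job was handed in at 8.8 s; it now lies right way up, flush and wholly in front of the rail, but while it tipped it jammed on the gripper and the wrist briefly read about 42 N upward, so if its edge was against the gripper's body the 40 N limit may have been passed.

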